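# Pack out the vial block in a dry-block heater and hold it flush

## Robot

A 7-joint arm with a two-finger parallel gripper is mounted at the origin on the work surface. World frame = base frame: x ahead of the robot, y to its left, z up, the work surface at z = 0. Lengths are in m, angles in rad, forces in N, time in s.
With the tool pointing down it reaches from about 0.35 to 0.9 m from the base axis. Payload 7.2 kg.
Tool frame: the origin (TCP) lies at the very end of the fingers, on their centre line; the grasp point (between the pads) lies 19 mm behind it (r.pinch_z is the distance from the TCP to the grasp point, in m); z points along the fingers, y is the line along which they close (so a half turn about z gives the same grasp; the last joint's range is limited). The gripper opens to 85 mm and grips with 20 to 120 N. Pads are 22 mm wide; open, the fingers measure 114 mm over their backs; the gripper's body (76 mm by 85 mm) begins 54 mm behind the grasp point. The pads swing forward as they close: fully open they stand 13 mm farther back than shut.
Start: joints at [1.106, 0.411, -0.013, 1.596, 0.006, 1.134, -0.082], TCP at [0.242, -0.576, 0.231] pointing down, gripper open.
Joint ranges: [-2.95, 2.95], [-0.29, 1.99], [-1.47, 1.44], [0.14, 2.54], [-1.03, 4.17], [0.13, 1.85], [-2.86, 2.86]. Speed limits (rad/s): [2.39, 2.39, 3.01, 3.01, 3.14, 3.14, 3.14].

## Interface

Orientations are given as a rotation vector (axis times angle).
In Python, from workcell import r gives the robot as it stands. The module is installed in compiled form; this text tells all that it offers.
- The arm moves only by the tool apply_moves, never from a script. Its argument "deltas" is one flat list of numbers, 7 for each row, row after row: the shift along the tool's x, y, z in mm, then the turn, a rotation vector about the tool's x, y, z in rad, then the finger opening in mm, from 0 to 85.4. A call has 1 to 10 rows; each row shifts and turns the commanded pose from where the row before left it, along the tool's axes as they then stand; what a row does not reach is not made up. A row lasts 1/8 s, in which the tool goes at most 62.5 mm and 10.7 degrees, less where a joint would pass 70% of its speed; a pose out of reach is approached as far as the arm can. A call is refused whole if a number of a shift passes 62.5 or a number of a turn 0.188, either way. A call with a gripper value outside its range is refused whole. The fingers move at their own pace and stop on an object; "force" is the grip in N (left out, the last holds). Time passes only in rows, so rows that do not move let the fingers close. It gives the time, the measured TCP pose, the force, the opening and the grip force at its end, in the units of the state.
- r.get_obs(): the state, without advancing time (a new reading comes with each control period).
- r.read_camera(name): name is "side" or "top"; returns the picture (420x560x3 uint8, red, green, blue); there is no depth.
- r.camera_params(name): a dict with "K" (3x3 intrinsics, pixels), "rvec" (rotation vector, rad) and "tvec" (3), from world to camera coordinates, as OpenCV has them. Camera axes: x right, y down, z forward; pixel columns grow to the right and rows downward; lengths in m; the calibration is good to about 2 mm. A picture is of the moment at which its call begins. camera_params takes no time and is no camera call.
- r.finish_job(): hands the job in; it is judged then, once.
The state is a dict: "t": time; "joints": joint angles; "joint_velocities": joint speeds; "effort": joint torques, N m; "tcp_pos": TCP position; "orientation": TCP orientation; "contact_force": force on the tool from outside, world axes, zero at the start; "wrist_torque": the same for the moment, N m; "grip_width": finger opening in m; "gripper_force": force on a finger pad.
Only numpy, scipy, OpenCV 4.12 (cv2) and the standard library are available. Lean on these libraries where they do the work, as an engineer would, in place of code of your own. Each camera call takes 0.05 s, during which the arm holds its last target. There are 200 camera calls.

## Task

The nine-hole vial block sits loose in the well of the dry-block heater, a few millimetres off the heated plate at one end. Pick up the thin filler plate by its grip, slide it upright into the gap at the other end of the block - the only one wide enough for it - until it stands on the well floor, then push it against the block so that the block is square and flush against the heated plate at its far end. Finish while holding: keep hold of the grip and keep up a steady, light push (about 15 N), so that a colleague can tighten the clamp screw; do not force anything, and leave the things standing about on the bench where they are.

Things in the scene. Friction and masses are not known exactly. Their poses are not given: they have to be found in the camera images.
- heater: Dry-block heater: white case 200 wide, 115 high, fixed, sloping blue panel on its +x side (case x -75 to +202, y -100 to +100). Origin: on the bench under the centre of its open-topped well. Well: floor at z 63, rim at z 115, 86 across (x -43 to +43), 106 long between the faces of its heated end plates (y -53 to +53). Stands left or right on the bench, yaw within 0.25 rad.
- plate_left: Heated steel end plate of the well at the heater's +y end: 86 wide (x), 6 thick (y), 52 high, fixed in the heater. Origin: centre of its underside; its face towards the block is at heater y = +53 mm. Outside it, a clamp screw head sticks 18 mm out of the case flank at z 92.
- plate_right: The same heated end plate at the heater's -y end; its face towards the block is at heater y = -53 mm.
- block: Aluminium vial block, nine empty 16.5 mm holes in its top, 82 (x) by 76 (y) by 48 high, 0.45 to 0.63 kg, loose on the well floor, axes nearly the heater's, 2 mm play either side in x. Origin: centre of its underside. Starts 3.5 to 6.5 mm off one end plate (either one), 23.5 to 26.5 off the other. Flush when its centre is at heater y +15 or -15 mm; it slides under 2 to 5 N.
- filler: Thin filler plate: upright aluminium slab 80 wide (x), 19 thick (y), 50 high, foot edges rounded, with a black plastic grip on the middle of its top, 40 wide (x), 12 thick (y), from z 50 to 92. 0.24 kg. Origin: centre of its underside. Stands on the bench, yaw within 0.6 rad; a half turn makes no difference. Pinch the grip from above, fingers closing along y, tips above z 52.
- spare: A spare, thicker filler plate, same shape but 34 thick, too thick for either gap; stands about 125 mm from the thin one, on the robot's side. Origin: centre of its underside. Not used: leave it.
- beaker: Glass beaker, 82 across, 104 high, origin centre of its underside, standing about 130 mm from the thin filler plate, off its -y face. Leave it.
- petri_dish: Glass dish, 90 across, 16 high, origin centre of its underside, about 110 mm from the thin filler plate, off its +y face. Leave it.
- screwdriver: Screwdriver 170 long, under 35 high, lying on the bench about 110 mm beyond the thin filler plate. Leave it.
- reagent_bottle: White plastic bottle with a label, 54 across, 100 high, origin centre of its underside, about 185 mm beyond the thin filler plate. Leave it.
- buffer_bottle: Smaller white plastic bottle, 44 across, 85 high, origin centre of its underside, about 125 mm from the thin filler plate. Leave it.
There are look-alikes about, which are no part of the job. What is shaped like the filler but red or yellow is not meant.

How it is judged:
By the outcome, as a careful person would: the job done as asked, in the order asked, and still so for the second after the job is handed in, while the arm keeps its last pose, push and grip.
It also fails if it takes over 51 s, if anything falls off the work surface, if the arm or the gripper's body presses on something with over 40 N, if the wrist force passes 120 N, or if a joint passes its speed limit or range.

## Working session

There is one attempt and no reset: what is moved stays moved. The work goes in short steps, Python scripts to look and compute and a tool call to move; the robot and the scene stay as the last step left them, time stands still between calls to the robot, and variables do not carry over. Pictures are saved under pics/ and viewed, at most 10 in all, crops included, and the job is handed in when it is done.

Besides the shell and the picture viewer there is one more tool, called by a JSON object that holds its "op" and its "data", one argument or row to a line. apply_moves: Moves the arm, as the interface text tells. Its arguments: {"type":"object","properties":{"deltas":{"type":"array","items":{"type":"number"}},"force":{"type":"number"}},"required":["deltas"]}

```bash
mkdir -p pics; python3 - <<'E'
from workcell import r
import cv2
for n in("top","side"):
    im=r.read_camera(n); cv2.imwrite(f"pics/{n}0.png",im[:,:,::-1]); p=r.camera_params(n); print(n,p)
o=r.get_obs(); print(o, r.pinch_z)
E
```

```text
top {'K': array([[493.1500881 ,   0.        , 277.61957534],
       [  0.        , 493.1500881 , 209.42694426],
       [  0.        ,   0.        ,   1.        ]]), 'rvec': array([ 2.14673553, -2.18222332,  0.07918083]), 'tvec': array([0.06807444, 0.55291936, 1.12706089])}
side {'K': array([[494.72200762,   0.        , 278.38410626],
       [  0.        , 494.72200762, 210.20555258],
       [  0.        ,   0.        ,   1.        ]]), 'rvec': array([ 0.76813415, -2.44878389,  1.22728564]), 'tvec': array([0.47695975, 0.23411953, 1.04030247])}
{'t': 0.1, 'joints': array([ 1.10580133,  0.41182946, -0.01269431,  1.59695321,  0.00558654,
        1.13426048, -0.08221152]), 'joint_velocities': array([-8.18125180e-05, -1.14945906e-03, -1.97145102e-03, -3.25452389e-03,
        1.70263013e-04, -2.12266886e-03, -1.99423671e-05]), 'effort': array([ 3.89488574e-03, -6.01827264e+01,  6.84860162e-01, -3.00087261e+01,
        1.40571091e-02,  6.49310983e-03, -3.79191863e-05]), 'tcp_pos': array([ 0.24133487, -0.57606092,  0.23053421]), 'orientation': array([-3.07863017e+00, -6.18919804e-01,  5.82098014e-04]), 'contact_force': array([-0.34559116,  0.01874408,  0.0499106 ]), 'wrist_torque': array([-0.02499019,  0.03973371, -0.06549986]), 'gripper_force': 0.0, 'grip_width': 0.08518673313505129} 0.0187
```

View pics/top0.png

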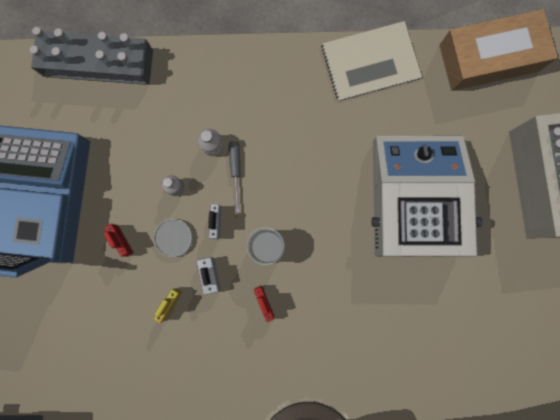

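View pics/side0.png

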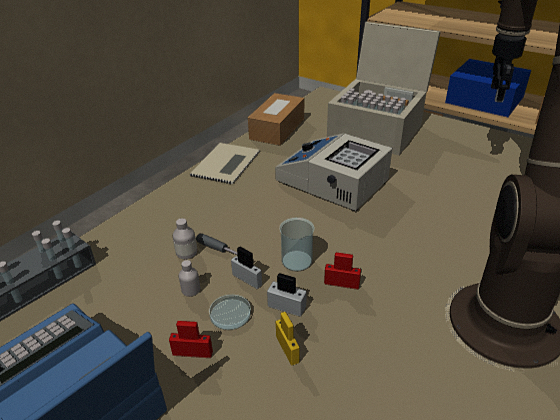

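The top view shows the thin filler at about (213,221) and the spare at (207,276). The heater is at (425,200), with the dark gap at its right end at about (452,221). The next step is enlarged crops.

```bash
python3 - <<'E'
import cv2,numpy as np
t=cv2.imread("pics/top0.png");s=cv2.imread("pics/side0.png")
a=cv2.resize(t[130:265,365:485],None,fx=5,fy=5,interpolation=cv2.INTER_CUBIC)[:600]
a=cv2.resize(t[185:265,365:485],None,fx=5,fy=5,interpolation=cv2.INTER_CUBIC)
b=cv2.resize(t[195:255,185:245],(300,300),interpolation=cv2.INTER_CUBIC)
a=cv2.resize(a,(600,400))
b=cv2.resize(t[195:245,190:240],(200,200),interpolation=cv2.INTER_CUBIC)
c=cv2.resize(s[235:295,220:280],(200,200),interpolation=cv2.INTER_CUBIC)
cv2.imwrite("pics/crop1.png",np.hstack([a,np.vstack([b,c])]))
E
```

```text
(no output)
```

View pics/crop1.png

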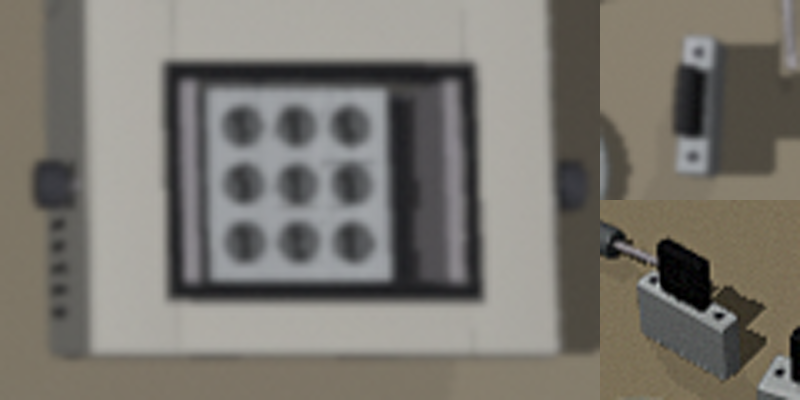

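The crop, at 5x from offset (365,185), shows the block near the left (+y) plate. The wide gap is at the right (-y), crop columns about 390-445. The plate faces are at about 198 and 445. The filler top is a bright face about 80 x 19 mm with a black grip. Next I measure these.

```bash
cat > h.py <<'E'
import cv2,numpy as np
from workcell import r
def ray(n,uv,z):
    p=r.camera_params(n);R=cv2.Rodrigues(p["rvec"])[0];uv=np.atleast_2d(uv).astype(float)
    d=np.c_[uv,np.ones(len(uv))]@np.linalg.inv(p["K"]).T@R
    c=-R.T@p["tvec"]; return c+d*((z-c[2])/d[:,2])[:,None]
def proj(n,P):
    p=r.camera_params(n);return cv2.projectPoints(np.atleast_2d(P).astype(float),p["rvec"],p["tvec"],p["K"],None)[0][:,0]
def edge(g,axis,lo,hi,samples,sign):
    """subpixel position of strongest signed gradient in [lo,hi] across samples; returns uv pts"""
    out=[]
    for s in samples:
        l=(g[s] if axis==0 else g[:,s]).astype(float)
        d=sign*np.diff(l)[lo:hi]; k=d.argmax(); w=d[max(k-1,0):k+2].clip(0)
        q=lo+max(k-1,0)+(w*np.arange(len(w))).sum()/w.sum()+.5
        out.append((q,s) if axis==0 else (s,q))
    return np.array(out)
E
cat > m.py <<'E'
from h import *
t=cv2.imread("pics/top0.png");g=cv2.cvtColor(t,cv2.COLOR_BGR2GRAY)
L=lambda uv,z:cv2.fitLine(ray("top",uv,z)[:,:2].astype(np.float32),cv2.DIST_HUBER,0,.001,.001).ravel()
E={}
E["caseR+y"]=L(edge(g,0,377,387,range(200,250),1),.115)
E["case-y"]=L(edge(g,0,471,482,range(200,250),-1),.115)
E["case-x"]=L(edge(g,1,250,260,range(390,470),-1),.115)
E["plL"]=L(edge(g,0,402,407,range(204,240),-1),.115)
E["plR"]=L(edge(g,0,450,457,range(204,240),1),.115)
E["blk+y"]=L(edge(g,0,404,409,range(206,238),1),.111)
E["blk-y"]=L(edge(g,0,440,447,range(206,238),-1),.111)
E["blk+x"]=L(edge(g,1,199,206,range(410,440),1),.111)
E["blk-x"]=L(edge(g,1,237,244,range(410,440),-1),.111)
for k,v in E.items(): print(k,np.round(v[2:]*1000,1),"ang",round(float(np.arctan(v[1]/v[0]) if abs(v[0])>abs(v[1]) else np.arctan(-v[0]/v[1])),4))
sub=g[195:245,200:230]
print(sub[5:45:3])
for th in(110,130,150):
    m=(sub>th).astype(np.uint8);n,lab,st,_=cv2.connectedComponentsWithStats(m)
    pts=np.argwhere(m>0)[:,::-1]+[200,195]
    P=ray("top",pts,.05)[:,:2]*1000
    print(th,cv2.minAreaRect(P.astype(np.float32)),len(pts))
print("camera",[(-cv2.Rodrigues(r.camera_params(n)["rvec"])[0].T@r.camera_params(n)["tvec"]) for n in("top","side")])
E
python3 m.py
```

```text
caseR+y [ 509.5 -166. ] ang -0.0106
case-y [ 497.6 -363.9] ang -0.018
case-x [ 442.5 -269.6] ang -0.015
plL [ 507.4 -212.7] ang -0.0222
plR [ 505.8 -318.6] ang -0.0181
blk+y [ 519.8 -218.8] ang -0.0133
blk-y [ 511.8 -296. ] ang -0.0254
blk+x [ 556.6 -266.6] ang -0.0392
blk-x [ 473.2 -256. ] ang -0.0159
[[129 128 128 128 128 128 128 128 127 129 128 128 128 129 129 129 128 129
  129 128 128 128 128 128 128 129 128 128 129 128]
 [129 128 129 128 128 128 128 128 128 129 130 131 129 132 133 132 131 129
  126 126 129 128 128 128 128 128 128 128 129 128]
 [128 128 128 128 128 128 128 128 129 126 129 157 170 162 147 146 160 155
  121  84  77  83  87  90  89  90  89  88  88  90]
 [128 128 129 128 129 129 129 129 128 126 132 159 168 150 133 135 155 148
  108  75  65  67  73  74  74  75  73  74  73  74]
 [128 129 128 128 129 127 128 127 115  80  51  46  41  47  69  91 105 104
   83  67  66  70  72  74  73  75  74  75  74  75]
 [129 128 128 129 128 128 128 122 102  68  51  42  33  25  17  31  58  79
   73  64  64  69  73  74  74  74  74  74  73  75]
 [128 128 128 128 128 129 128 120  89  58  46 
[... 683 characters left out ...]
 73  74  74  74  75]
 [128 129 129 127 122 120 119 120 128 149 161 162 158 157 160 157 131  88
   68  66  71  74  74  74  74  74  74  74  74  74]
 [128 128 127 122 120 119 121 119 119 117 117 117 114 110 109 109 104  98
  101 113 119 119 120 120 120 120 120 120 120 120]]
110 ((531.3739624023438, 203.77122497558594), (66.96571350097656, 113.30416107177734), 89.63794708251953) 900
130 ((530.0728759765625, 206.98580932617188), (16.605398178100586, 78.49079895019531), 87.47891235351562) 109
150 ((528.8831787109375, 206.06906127929688), (14.00485610961914, 75.80802917480469), 87.54566192626953) 54
camera [array([0.446994  , 0.0372835 , 1.17448989]), array([-0.03398177,  0.8351781 ,  0.81599913])]
```

{"op": "apply_moves", "data": {
  "deltas": [0,0,0,0,0,0.11,85,0,0,0,0,0,0.11,85,0,0,0,0,0,0.11,85,0,0,0,0,0,0.11,85,16,-50,0,0,0,0,85,16,-50,0,0,0,0,85,16,-50,0,0,0,0,85,16,-50,0,0,0,0,85,16,-50,0,0,0,0,85,16,-50,0,0,0,0,85],
  "force": 60
}}

```text
t: 1.35
tcp_pos: [0.3506, -0.2791, 0.2312]
orientation: [3.141, -0.068, -0.0]
contact_force: [1.3, -0.1, -0.0]
grip_width: 0.0853
gripper_force: 0.0
```

{"op": "apply_moves", "data": {
  "deltas": [16,-50,0,0,0,0,85,16,-50,0,0,0,0,85,16,-50,0,0,0,0,85,16,-50,0,0,0,0,85,16,-50,0,0,0,0,85,16,-50,0,0,0,0,85,16,-50,0,0,0,0,85,16,-50,0,0,0,0,85,16,-50,0,0,0,0,85,12,-44,0,0,0,0,85]
}}

```text
t: 2.6
tcp_pos: [0.5279, 0.2077, 0.2309]
orientation: [3.141, -0.067, -0.001]
contact_force: [1.1, -1.0, 0.4]
grip_width: 0.085
gripper_force: 0.0
```

{"op": "apply_moves", "data": {
  "deltas": [0,0,0,0,0,0,85,0,0,0,0,0,0,85]
}}

```text
t: 2.85
tcp_pos: [0.5272, 0.2053, 0.2307]
orientation: [3.14, -0.068, -0.002]
contact_force: [0.7, -0.1, 0.6]
grip_width: 0.0851
gripper_force: 0.0
```

```bash
python3 - <<'E'
from h import *
s=r.read_camera("side");t=r.read_camera("top")
cv2.imwrite("pics/side1.png",s[:,:,::-1]);cv2.imwrite("pics/top1.png",t[:,:,::-1])
s0=cv2.imread("pics/side0.png")
a=cv2.resize(s[200:300,200:300],(400,400),interpolation=cv2.INTER_CUBIC)[:,:,::-1]
b=cv2.resize(s0[235:295,220:280],(400,400),interpolation=cv2.INTER_CUBIC)
cv2.imwrite("pics/crop2.png",np.hstack([a,b]))
c,y=np.array([.530,.2065]),-.044
R=np.array([[np.cos(y),-np.sin(y)],[np.sin(y),np.cos(y)]])
P=[list(c+R@np.array(q))+[.05] for q in[(.04,.0095),(.04,-.0095),(-.04,-.0095),(-.04,.0095)]]
print((proj("side",P)-[220,235])*400/60+[400,0])
E
```

```text
[[464.5771483  157.56794954]
 [501.26803986 128.3534321 ]
 [676.79895352 221.69501301]
 [640.64832131 252.98775304]]
```

View pics/crop2.png

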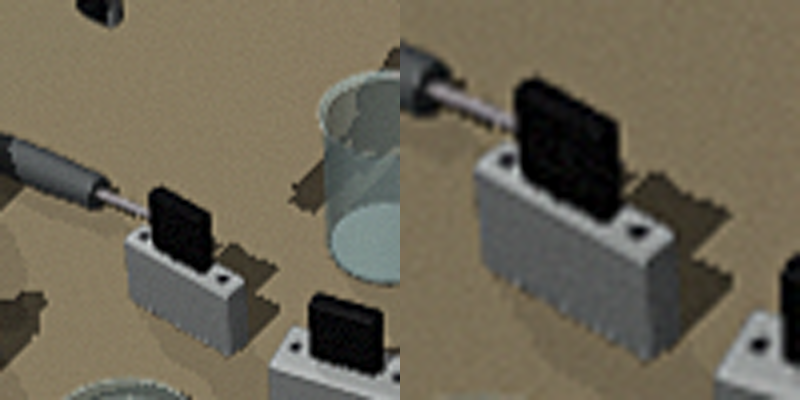

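The side crop shows the filler's top corners at about (475,170), (505,143), (672,232) and (645,263). They agree with the top-view estimate to about 2 px, and the fingers are above. I'll descend and grasp.

{"op": "apply_moves", "data": {
  "deltas": [1,-1.5,50,0,0,0,85,0,0,50,0,0,0,85,0,0,40,0,0,0,85,0,0,20,0,0,0,85,0,0,14,0,0,0,85,0,0,0,0,0,0,85]
}}

```text
t: 3.7
tcp_pos: [0.5284, 0.2065, 0.0569]
orientation: [3.14, -0.069, -0.001]
contact_force: [0.4, -0.0, 0.2]
grip_width: 0.0846
gripper_force: 0.0
```

{"op": "apply_moves", "data": {
  "deltas": [0,0,0,0,0,0,30,0,0,0,0,0,0,20,0,0,0,0,0,0,10,0,0,0,0,0,0,5,0,0,0,0,0,0,5,0,0,0,0,0,0,5,0,0,0,0,0,0,5,0,0,0,0,0,0,5],
  "force": 100
}}

```text
t: 4.7
tcp_pos: [0.5289, 0.2074, 0.0577]
orientation: [-3.141, 0.068, -0.001]
contact_force: [-1.5, -1.3, 6.5]
grip_width: 0.0106
gripper_force: 97.7
```

{"op": "apply_moves", "data": {
  "deltas": [0,0,-15,0,0,0,5,0,0,-30,0,0,0,5,0,0,-40,0,0,0,5,0,0,-40,0,0,0,5,0,0,-40,0,0,0,5,0,20,0,0,0,0,5,1,40,0,0,0,0,5,1,40,0,0,0,0,5,1,40,0,0,0,0,5,1,40,0,0,0,0,5]
}}

```text
t: 5.95
tcp_pos: [0.5236, 0.0251, 0.2213]
orientation: [3.14, -0.069, -0.003]
contact_force: [0.6, -0.6, -2.4]
grip_width: 0.0106
gripper_force: 97.4
```

{"op": "apply_moves", "data": {
  "deltas": [1,50,0,0,0,0,5,1,50,0,0,0,0,5,1,50,0,0,0,0,5,1,50,0,0,0,0,5,1,50,0,0,0,0,5,0,40,0,0,0,0,5,0,30,0,0,0,0,5,0,14,0,0,0,-0.025,5,0,0,0,0,0,0,5,0,0,0,0,0,0,5]
}}

```text
t: 7.2
tcp_pos: [0.515, -0.3056, 0.2217]
orientation: [-3.14, 0.028, 0.002]
contact_force: [0.2, 0.1, -3.1]
grip_width: 0.0109
gripper_force: 97.4
```

```bash
python3 - <<'E'
from h import *
s=r.read_camera("side");t=r.read_camera("top")
cv2.imwrite("pics/side2.png",s[:,:,::-1]);cv2.imwrite("pics/top2.png",t[:,:,::-1])
a=cv2.resize(s[60:160,290:390],(400,400),interpolation=cv2.INTER_CUBIC)[:,:,::-1]
b=cv2.resize(t[170:270,385:485],(400,400),interpolation=cv2.INTER_CUBIC)[:,:,::-1]
cv2.imwrite("pics/crop3.png",np.hstack([a,b]))
o=r.get_obs();print(o["tcp_pos"],o["orientation"],o["contact_force"],o["grip_width"])
E
```

```text
[ 0.51545311 -0.30536248  0.22213008] [-3.14089656e+00  2.68853684e-02  4.60906188e-04] [ 0.2679529   0.56562425 -1.45088755] 0.010789672430504056
```

View pics/crop3.png

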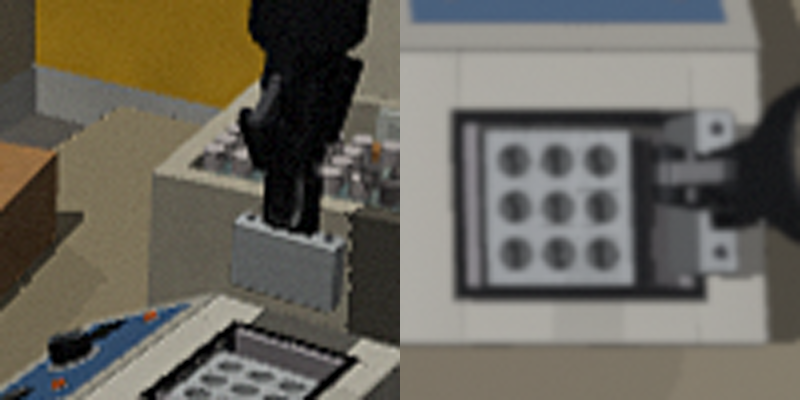

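The right crop shows the held filler's bright top face, roughly (697-737, 110-272), with its +y side face to the left. I'll measure it relative to the well in the same view.

```bash
cat > m2.py <<'E'
from h import *
import sys
nm,zt=sys.argv[1],float(sys.argv[2])
t=cv2.imread(nm);g=cv2.cvtColor(t,cv2.COLOR_BGR2GRAY)
print(g[196:242:3,448:476])
for th in (130,145):
    m=(g[194:246,457:472]>th).astype(np.uint8)
    n,lab,st,_=cv2.connectedComponentsWithStats(m);print(st[1:].tolist())
E
python3 m2.py pics/top2.png .2146
python3 - <<'E'
import sys;sys.path.insert(0,'.')
from h import *
print(ray("top",[(459.25,198),(468.75,197.5),(460,238),(469.25,238)],.2146)*1000)
print(proj("top",[[.5155,-.3054,.2146]]))
E
```

```text
[[150 151 153 155 154 154 154 153 152 146 152 159 161 162 162 162 161 162
  161 163 166 168 166 167 167 162 138  97]
 [ 30  30  34  39  51  62  68  78  84  89 105 137 155 160 160 152 149 154
  155 149 141 157 165 166 166 156 118  69]
 [ 66  66  67  80  88  90  91  91  91  92 104 136 154 154 127  88  75 102
  143 147 120 103 100  98  88  61  34  26]
 [ 67  71  70  71  75  81  85  86  89  92 103 134 153 160 162 160 156 148
  142 120  84  57  43  36  30  24  25  24]
 [ 33  40  52  49  41  36  32  37  65  91  81  76  88  91  70  46  37  33
   32  29  32  28  25  22  25  24  22  22]
 [ 51  68  93  96  92 105 105 104 105 107 107 105 105 105 105 104 101  89
   67  56  47  34  25  22  22  23  23  26]
 [ 53  74 100 102  97 112 110 106 106 105 106 105 102 101 101 101  97  83
   62  52  43  33  25  24  25  22  21  25]
 [ 31  38  47  51  47  39  34  32  53  77  69  45  30  22  23  24  24  26
   31  30  29  26  24  24  25  23  26  20]
 [ 42  45  48  49  42  36  30  28  42  58  52  36  26  24  28  29  24  18
   20  24  23  22  24  22  24  25  23  25]
 [ 52  72  78  82  86  89  89  88  86  85  88  
[... 425 characters left out ...]
6  73  79  82  85  88  90  89  89  90  91 105 133 148 150 147 141 137
  140 146 144 119 102 100 100 101 100  94]
 [ 52  71  78  80  82  83  88  94  93  86  76  73  83  96 112 118 116 106
  103 104 102 100 103 102 106 116 119 112]
 [ 44  48  52  53  59  61  68  85  91  86  64  43  47  96 149 166 169 168
  168 168 167 167 166 166 165 165 163 151]]
[[0, 0, 15, 14, 136], [3, 30, 9, 14, 77], [5, 45, 10, 7, 64]]
[[0, 0, 15, 13, 111], [4, 34, 6, 9, 23], [10, 41, 1, 2, 2], [5, 45, 10, 7, 62]]
[[ 552.60808543 -298.15492783  214.6       ]
 [ 553.25907285 -316.53551199  214.6       ]
 [ 474.92946585 -295.76501591  214.6       ]
 [ 474.64316682 -313.48122021  214.6       ]]
[[463.96417951 216.96027009]]
```

```bash
python3 - <<'E'
from h import *
g=cv2.cvtColor(cv2.imread("pics/top2.png"),cv2.COLOR_BGR2GRAY)
L=ray("top",[(458.8,203),(459.5,232),(468,203),(468.6,232)],.2146)*1000
print(L.round(1))
print(g[190:204,458:470]);print(g[232:242,458:470])
print(ray("top",[(464,197),(464.3,237)],.2146).round(4)*1000)
# side: face edges
s=cv2.cvtColor(cv2.imread("pics/side2.png"),cv2.COLOR_BGR2GRAY)
# side crop corners: top-left(232,218) tr(347,247) bl(234,283) br(337,310), /4+(290,60)
for uv,z in [((232,216),.2146),((347,240),.2146),((255,209),.2146),((330,247),.2146),((234,284),.1646),((335,309),.1646)]:
    print(uv,(ray("side",np.array(uv)/4+[290,60],z)*1000).round(1))
# side: well frame corners in same crop
for uv in [(237,322),(360,352)]: print(uv,(ray("side",np.array(uv)/4+[290,60],.115)*1000).round(1))
E
```

```text
[[ 542.9 -296.8  214.6]
 [ 486.5 -295.4  214.6]
 [ 542.5 -314.5  214.6]
 [ 486.2 -312.8  214.6]]
[[167 170 170 170 169 169 169 168 169 168 168 167]
 [167 170 170 171 169 169 170 168 168 168 168 167]
 [167 170 170 169 169 170 169 168 168 168 168 167]
 [166 170 170 170 170 169 169 169 168 168 168 167]
 [166 169 170 169 169 170 168 169 169 168 167 167]
 [164 169 169 169 169 168 168 168 167 167 168 167]
 [152 159 161 162 162 162 161 162 161 163 166 168]
 [116 133 144 147 148 146 145 146 146 152 160 166]
 [100 132 150 153 154 151 150 151 150 148 149 161]
 [105 137 155 160 160 152 149 154 155 149 141 157]
 [106 138 156 159 149 128 123 140 153 149 134 145]
 [105 137 155 154 129  95  84 111 145 146 124 116]
 [104 136 154 154 127  88  75 102 143 147 120 103]
 [105 136 155 157 140 113 106 124 149 147 120 100]]
[[ 91 105 135 147 143 115  83  77 107 135 133 107]
 [ 93 106 134 147 142 113  79  71  96 132 134 110]
 [ 92 105 133 149 147 131 110 100 115 137 141 116]
 [ 91 105 133 148 150 147 141 137 140 146 144 119]
 [ 90 102 131 145 149 147 146 145 145 149 143 118]
 [ 84  95 119 130 131 131 130 128 129 132 126 109]
 [ 76  73  83  96 112 118 116 106 103 104 102 100]
 [ 72  49  57  96 139 154 150 132 122 120 120 121]
 [ 76  46  53 102 151 166 167 160 157 157 157 157]
 [ 64  43  47  96 149 166 169 168 168 168 167 167]]
[[ 554.4 -307.4  214.6]
 [ 476.7 -304.1  214.6]]
(232, 216) [[ 553.9 -295.5  214.6]]
(347, 240) [[ 470.8 -304.6  214.6]]
(255, 209) [[ 545.9 -313.9  214.6]]
(330, 247) [[ 475.6 -289.   214.6]]
(234, 284) [[ 548.1 -294.   164.6]]
(335, 309) [[ 471.9 -299.   164.6]]
(237, 322) [[ 561.3 -328.4  115. ]]
(360, 352) [[ 466.3 -336.7  115. ]]
```

{"op": "apply_moves", "data": {
  "deltas": [0,2,10,0,0,0,5,0,0,16,0,0,0,5,0,0,16,0,0,0,5,0,0,0,0,0,0,5,0,0,0,0,0,0,5]
}}

```text
t: 7.92
tcp_pos: [0.5156, -0.3085, 0.1803]
orientation: [-3.141, 0.028, 0.0]
contact_force: [0.7, 0.0, -2.2]
grip_width: 0.0108
gripper_force: 97.5
```

```bash
python3 - <<'E'
from h import *
s=r.read_camera("side");t=r.read_camera("top")
cv2.imwrite("pics/side3.png",s[:,:,::-1]);cv2.imwrite("pics/top3.png",t[:,:,::-1])
a=cv2.resize(s[120:190,310:390],(400,350),interpolation=cv2.INTER_CUBIC)[:,:,::-1]
b=cv2.resize(t[190:260,395:475],(400,350),interpolation=cv2.INTER_CUBIC)[:,:,::-1]
cv2.imwrite("pics/crop4.png",np.hstack([a,b]))
o=r.get_obs();print(o["tcp_pos"],o["orientation"],o["contact_force"],o["grip_width"])
E
```

```text
[ 0.51577693 -0.30866812  0.18081936] [ 3.14106939e+00 -2.86156559e-02  1.32449487e-03] [-0.29146984 -0.19114895 -2.87974422] 0.010574286748234265
```

View pics/crop4.png

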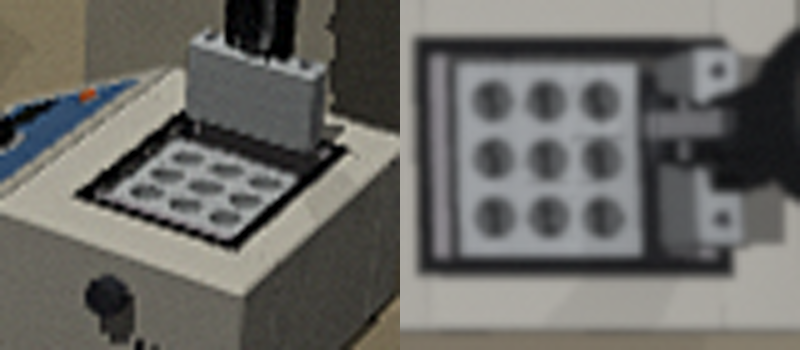

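The side crop shows the filler just above the gap at the far end, inside the frame. The top crop shows it aligned in x, spanning rows 50-248 against the well's 60-262. I'll go on carefully.

{"op": "apply_moves", "data": {
  "deltas": [0,-1,4,0,0,0,5,0,0,5,0,0,0,5,0,0,4,0,0,0,5,0,0,0,0,0,0,5]
}}

```text
t: 8.52
tcp_pos: [0.5151, -0.3074, 0.1668]
orientation: [-3.141, 0.029, 0.001]
contact_force: [-0.6, 0.3, -2.4]
grip_width: 0.0109
gripper_force: 97.5
```

{"op": "apply_moves", "data": {
  "deltas": [0,0,5,0,0,0,5,0,0,5,0,0,0,5,0,0,0,0,0,0,5]
}}

```text
t: 8.9
tcp_pos: [0.5151, -0.3074, 0.1567]
orientation: [-3.141, 0.029, 0.001]
contact_force: [-0.2, -0.5, -2.7]
grip_width: 0.011
gripper_force: 97.5
```

{"op": "apply_moves", "data": {
  "deltas": [0,0,5,0,0,0,5,0,0,5,0,0,0,5,0,0,0,0,0,0,5]
}}

```text
t: 9.28
tcp_pos: [0.5151, -0.3074, 0.1467]
orientation: [-3.141, 0.028, 0.001]
contact_force: [0.4, -0.5, -2.8]
grip_width: 0.0104
gripper_force: 97.5
```

Free descent so far. The floor is expected at TCP z of about 0.1205.

{"op": "apply_moves", "data": {
  "deltas": [0,0,5,0,0,0,5,0,0,5,0,0,0,5,0,0,5,0,0,0,5,0,0,5,0,0,0,5,0,0,0,0,0,0,5]
}}

```text
t: 9.9
tcp_pos: [0.5151, -0.3074, 0.1267]
orientation: [-3.141, 0.029, 0.001]
contact_force: [-1.2, -0.1, -1.8]
grip_width: 0.0108
gripper_force: 97.5
```

{"op": "apply_moves", "data": {
  "deltas": [0,0,2.5,0,0,0,5,0,0,1,0,0,0,5,0,0,1,0,0,0,5,0,0,0,0,0,0,5]
}}

```text
t: 10.4
tcp_pos: [0.5154, -0.3075, 0.1228]
orientation: [3.141, -0.029, 0.0]
contact_force: [-0.3, -0.0, -2.5]
grip_width: 0.0108
gripper_force: 97.5
```

{"op": "apply_moves", "data": {
  "deltas": [0,0,1,0,0,0,5,0,0,1,0,0,0,5,0,0,0,0,0,0,5]
}}

```text
t: 10.78
tcp_pos: [0.5154, -0.3076, 0.1208]
orientation: [3.141, -0.029, 0.0]
contact_force: [-0.0, -0.4, -2.2]
grip_width: 0.0108
gripper_force: 97.8
```

{"op": "apply_moves", "data": {
  "deltas": [0,0,0.5,0,0,0,5,0,0,0,0,0,0,5]
}}

```text
t: 11.02
tcp_pos: [0.5155, -0.3076, 0.1208]
orientation: [3.141, -0.029, 0.0]
contact_force: [-1.8, 0.8, 4.5]
grip_width: 0.0109
gripper_force: 98.6
```

The floor is touched. Now I push towards +y.

{"op": "apply_moves", "data": {
  "deltas": [0,-1,0,0,0,0,5,0,-1,0,0,0,0,5,0,-1,0,0,0,0,5,0,0,0,0,0,0,5]
}}

```text
t: 11.52
tcp_pos: [0.5159, -0.3055, 0.1208]
orientation: [3.14, -0.029, 0.002]
contact_force: [-0.8, -4.5, 4.4]
grip_width: 0.0105
gripper_force: 98.5
```

{"op": "apply_moves", "data": {
  "deltas": [0,-1,0,0,0,0,5,0,-1,0,0,0,0,5,0,-1,0,0,0,0,5,0,0,0,0,0,0,5]
}}

```text
t: 12.02
tcp_pos: [0.516, -0.3033, 0.1208]
orientation: [3.139, -0.03, 0.003]
contact_force: [-0.7, -8.1, 4.1]
grip_width: 0.0108
gripper_force: 98.4
```

{"op": "apply_moves", "data": {
  "deltas": [0,-1,0,0,0,0,5,0,-1,0,0,0,0,5,0,0,0,0,0,0,5]
}}

```text
t: 12.4
tcp_pos: [0.516, -0.3013, 0.1208]
orientation: [3.139, -0.03, 0.003]
contact_force: [-0.5, -7.1, 4.1]
grip_width: 0.0112
gripper_force: 98.3
```

{"op": "apply_moves", "data": {
  "deltas": [0,-1,0,0,0,0,5,0,0,0,0,0,0,5]
}}

```text
t: 12.65
tcp_pos: [0.5161, -0.3003, 0.1208]
orientation: [3.139, -0.03, 0.003]
contact_force: [-0.9, -6.3, 3.9]
grip_width: 0.0109
gripper_force: 98.5
```

{"op": "apply_moves", "data": {
  "deltas": [0,-1,0,0,0,0,5,0,0,0,0,0,0,5]
}}

```text
t: 12.9
tcp_pos: [0.5162, -0.2993, 0.1208]
orientation: [3.139, -0.03, 0.003]
contact_force: [-0.7, -6.9, 3.9]
grip_width: 0.0107
gripper_force: 98.5
```

{"op": "apply_moves", "data": {
  "deltas": [0,-1,0,0,0,0,5,0,0,0,0,0,0,5]
}}

```text
t: 13.15
tcp_pos: [0.5161, -0.2983, 0.1208]
orientation: [3.139, -0.03, 0.003]
contact_force: [0.2, -8.1, 3.3]
grip_width: 0.0108
gripper_force: 98.5
```

{"op": "apply_moves", "data": {
  "deltas": [0,-0.5,0,0,0,0,5,0,0,0,0,0,0,5]
}}

```text
t: 13.4
tcp_pos: [0.5162, -0.298, 0.1208]
orientation: [3.139, -0.03, 0.003]
contact_force: [1.4, -7.3, 3.7]
grip_width: 0.0107
gripper_force: 98.5
```

{"op": "apply_moves", "data": {
  "deltas": [0,-0.5,0,0,0,0,5,0,0,0,0,0,0,5]
}}

```text
t: 13.65
tcp_pos: [0.5162, -0.2979, 0.1208]
orientation: [3.138, -0.03, 0.003]
contact_force: [0.7, -8.0, 3.9]
grip_width: 0.0107
gripper_force: 98.5
```

{"op": "apply_moves", "data": {
  "deltas": [0,-0.5,0,0,0,0,5,0,0,0,0,0,0,5]
}}

```text
t: 13.9
tcp_pos: [0.5162, -0.2979, 0.1208]
orientation: [3.138, -0.031, 0.004]
contact_force: [1.2, -10.2, 2.7]
grip_width: 0.0103
gripper_force: 98.4
```

{"op": "apply_moves", "data": {
  "deltas": [0,-0.5,0,0,0,0,5,0,0,0,0,0,0,5]
}}

```text
t: 14.15
tcp_pos: [0.5162, -0.2979, 0.1208]
orientation: [3.137, -0.031, 0.004]
contact_force: [1.0, -12.0, 2.2]
grip_width: 0.0108
gripper_force: 98.3
```

{"op": "apply_moves", "data": {
  "deltas": [0,-0.7,0,0,0,0,5,0,0,0,0,0,0,5,0,0,0,0,0,0,5]
}}

```text
t: 14.52
tcp_pos: [0.5164, -0.2978, 0.1208]
orientation: [3.136, -0.031, 0.005]
contact_force: [2.4, -12.3, 1.1]
grip_width: 0.011
gripper_force: 98.0
```

```bash
python3 - <<'E'
from h import *
s=r.read_camera("side");t=r.read_camera("top")
cv2.imwrite("pics/side5.png",s[:,:,::-1]);cv2.imwrite("pics/top5.png",t[:,:,::-1])
a=cv2.resize(s[120:190,310:390],(400,350),interpolation=cv2.INTER_CUBIC)[:,:,::-1]
b=cv2.resize(t[190:260,395:475],(400,350),interpolation=cv2.INTER_CUBIC)[:,:,::-1]
cv2.imwrite("pics/crop5.png",np.hstack([a,b]))
for _ in range(1):
    o=r.get_obs();print(o["tcp_pos"],o["orientation"],o["contact_force"],o["wrist_torque"],o["grip_width"])
E
```

```text
[ 0.51636871 -0.29779776  0.12083272] [ 3.13632418 -0.03133085  0.00463639] [  1.61009327 -13.55609644   1.24167099] [-3.10325882 -0.29270347  0.22016015] 0.010943224737909697
```

View pics/crop5.png

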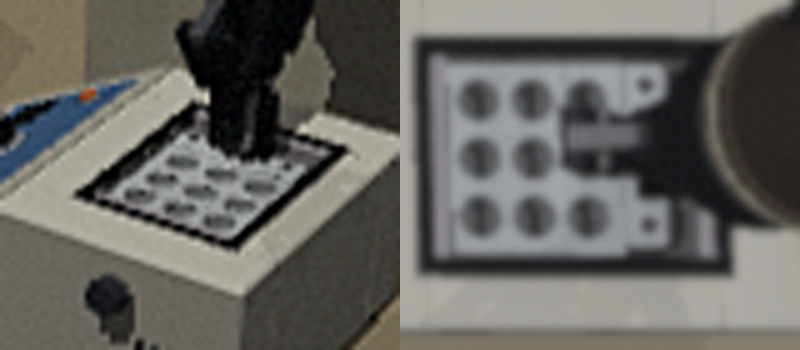

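The block now sits against the left plate, and the hole columns have shifted equally at top and bottom. The filler is in place behind it. I'll check squareness numerically.

```bash
python3 - <<'E'
from h import *
g=cv2.cvtColor(cv2.imread("pics/top5.png"),cv2.COLOR_BGR2GRAY)
print(g[202:244:4,398:412])
for rows in ((210,),(221,),(233,)):
    pass
# hole centroids
def holes(nm):
    g=cv2.cvtColor(cv2.imread(nm),cv2.COLOR_BGR2GRAY)[200:245,405:443]
    n,l,s,c=cv2.connectedComponentsWithStats((cv2.resize(g,None,fx=4,fy=4,interpolation=cv2.INTER_CUBIC)<105).astype(np.uint8))
    return [(c[i]/4+[405,200]).round(2).tolist()+[int(s[i,4])] for i in range(1,n) if 200<s[i,4]<1500]
for n in("pics/top0.png","pics/top5.png"): print(holes(n))
E
```

```text
[[ 69  38  65 109 130 129 115 111 109 109 110 109 105 106]
 [ 70  39  66 113 134 140 148 158 157 141 120 105  95 105]
 [ 73  41  62 106 131 133 128 141 126 100  86  75  60  65]
 [ 84  44  61 102 131 133 128 150 160 158 153 142 131 132]
 [ 84  44  55  99 128 134 130 150 156 142 115  93  82  85]
 [ 88  45  53  95 128 135 134 147 137 110  90  82  65  62]
 [101  49  47  88 127 134 134 151 160 161 157 153 145 144]
 [102  48  42  82 125 135 134 151 156 141 109  81  64  70]
 [101  48  42  80 124 137 128 121 135 119  96  84  69  64]
 [108  57  38  75 125 138 129 122 146 157 158 157 154 151]
 [108  57  36  37  47  50  47  41  39  39  37  39  37  38]]
[[413.39, 210.06, 657], [424.06, 210.06, 647], [434.8, 210.1, 640], [435.13, 221.64, 686], [413.68, 221.63, 651], [424.35, 221.82, 647], [413.89, 233.36, 678], [424.63, 233.32, 675], [435.54, 233.43, 676]]
[[410.55, 209.92, 643], [421.22, 209.94, 642], [410.85, 221.54, 649], [421.49, 221.58, 646], [411.04, 233.16, 645], [421.77, 233.27, 675], [432.56, 233.35, 705]]
```

{"op": "apply_moves", "data": {
  "deltas": [0,0,0,0,0,0,5,0,0,0,0,0,0,5]
}}

```text
t: 14.88
tcp_pos: [0.5164, -0.2978, 0.1208]
orientation: [3.136, -0.031, 0.005]
contact_force: [1.8, -13.8, 0.8]
grip_width: 0.0108
gripper_force: 98.0
```

{"op": "apply_moves", "data": {
  "deltas": [0,-0.4,0,0,0,0,5,0,0,0,0,0,0,5,0,0,0,0,0,0,5,0,0,0,0,0,0,5]
}}

```text
t: 15.38
tcp_pos: [0.5164, -0.2977, 0.1209]
orientation: [3.136, -0.032, 0.005]
contact_force: [1.6, -14.1, -0.3]
grip_width: 0.0107
gripper_force: 98.0
```

```bash
python3 - <<'E'
from h import *
F=[];T=[]
for _ in range(10):
    t=r.read_camera("top");o=r.get_obs();F.append(o["contact_force"]);T.append(o["wrist_torque"])
print(np.mean(F,0),np.std(F,0),np.mean(T,0),np.std(T,0),o["tcp_pos"],o["t"])
g=cv2.cvtColor(t,cv2.COLOR_RGB2GRAY);print(g[202:244:4,402:410])
E
```

```text
[  2.20496912 -13.81327054   0.32049112] [0.21676392 0.28700835 0.3524928 ] [-3.28376461 -0.34970872  0.23463597] [0.02079893 0.02738593 0.0297014 ] [ 0.51640675 -0.29776442  0.12085892] 15.875
[[129 130 115 111 109 108 109 109]
 [135 141 147 158 157 142 119 101]
 [131 134 128 141 125 100  87  74]
 [130 134 128 149 160 158 153 142]
 [129 134 130 151 156 141 116  93]
 [127 134 134 146 138 109  92  82]
 [126 135 135 151 160 160 158 153]
 [125 136 134 150 154 136 106  81]
 [125 138 128 121 135 118  95  83]
 [124 138 130 121 145 156 158 158]
 [ 47  50  49  41  38  37  37  38]]
```

{"op": "apply_moves", "data": {
  "deltas": [0,0,0.15,0.006,0,0,5,0,0,0,0,0,0,5,0,0,0,0,0,0,5,0,0,0,0,0,0,5]
}}

```text
t: 16.38
tcp_pos: [0.5165, -0.2978, 0.1208]
orientation: [-3.141, 0.032, -0.005]
contact_force: [2.1, -13.6, 0.3]
grip_width: 0.0111
gripper_force: 98.3
```

{"op": "apply_moves", "data": {
  "deltas": [0,-0.4,0.15,0,0,0,5,0,0,0,0,0,0,5,0,0,0,0,0,0,5,0,0,0,0,0,0,5]
}}

```text
t: 16.88
tcp_pos: [0.5165, -0.2978, 0.1208]
orientation: [3.141, -0.032, 0.006]
contact_force: [1.7, -14.9, 1.7]
grip_width: 0.0107
gripper_force: 98.6
```

```bash
python3 - <<'E'
from h import *
F=[]
for _ in range(8):
    t=r.read_camera("top");o=r.get_obs();F.append(o["contact_force"])
s=r.read_camera("side")
print(np.mean(F,0),o["tcp_pos"],o["orientation"],o["wrist_torque"])
g=cv2.cvtColor(t,cv2.COLOR_RGB2GRAY);print(g[202:244:4,402:410])
b=cv2.resize(t[140:260,380:480],(500,600),interpolation=cv2.INTER_CUBIC)[:,:,::-1]
b=np.hstack([cv2.resize(t[190:260,395:475],(400,350),interpolation=cv2.INTER_CUBIC),cv2.resize(s[100:205,270:390],(400,350),interpolation=cv2.INTER_CUBIC)])[:,:,::-1]
cv2.imwrite("pics/crop6.png",b)
E
```

```text
[  1.7745995  -14.96637275   1.800969  ] [ 0.51646553 -0.29776722  0.12079883] [ 3.14126875 -0.03184079  0.00556858] [-3.44181092 -0.26552595  0.21518216]
[[129 129 116 110 110 108 110 108]
 [134 140 148 157 157 141 118  99]
 [131 134 128 141 126 100  85  73]
 [130 134 129 150 160 159 153 144]
 [128 134 130 151 156 142 115  92]
 [128 135 134 146 137 108  91  83]
 [127 135 134 150 161 160 158 152]
 [125 135 134 151 155 136 107  80]
 [124 137 128 121 135 119  96  84]
 [124 138 130 121 146 157 158 158]
 [ 45  50  48  42  38  38  38  39]]
```

View pics/crop6.png

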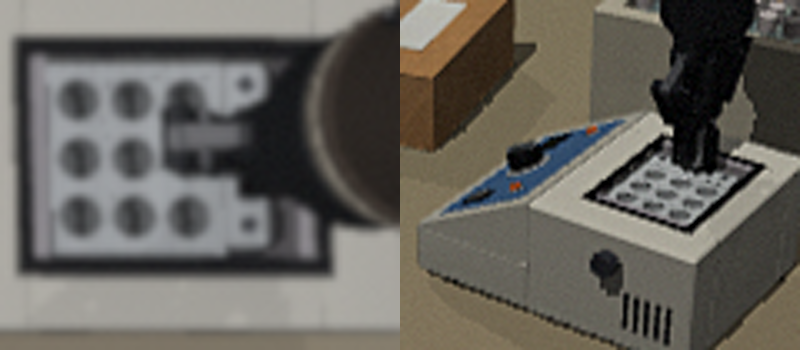

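The block is flush and square against the left plate, and the filler is in the gap behind it with the grip held. The push is steady at 15.0 N, with about 4 N on the floor. I'm handing in.

```bash
python3 -c "
from workcell import r
print(r.finish_job())"
```

```text
the job is handed in; nothing more can be done
None
```

I handed the job in at about 17 s: the thin filler plate stands on the well floor, the block is square and flush against the heater's +y end plate as far as the top view can show, and the arm still holds the grip with a steady push of about 15 N.

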